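# Press a clevis pin home in a drone landing leg with the spring-guided punch

### The job

Take the steel punch out of its plywood holder, put it nose down into the guide of the pin jig, and press it down past the soft resistance where it meets the pin until the pin's head is fully home against the white nylon leg. Nylon cracks easily, so press gently by feel and never with more than 25 N; then let the punch spring back up and leave it standing in the guide. Leave everything else on the bench where it is.

Things in the scene. Friction and masses are not known exactly. Their poses are not given: they have to be found in the camera images.
- punch: Round metal setting punch, 121 mm long, 160 g +-20 %, nose down. Origin at the centre of the nose tip, z up to the handle. From the tip: nose 8 mm diameter to z=22 mm, cone to 16 mm diameter at z=29, body 16 mm to z=56, collar 34 mm diameter z=56 to 61, smooth handle 22 mm diameter z=61 to 121 (grip here).
- holder: Plywood block, 70 mm cube, fixed to the bench; origin at the centre of its underside. The punch stands in a 20 mm hole, 62 mm deep, in the middle of its top, collar resting on the block (tip 14 mm above the bench). Lift the punch 56 mm straight up to clear it.
- jig: Pin jig fixed to the bench: steel base 100 x 110 x 12 mm, two posts, aluminium bridge (56 x 110 mm, z=62 to 86 mm) with a vertical 22 mm bore. Origin on the bench on the bore's axis, z up. Under the bridge a white nylon landing leg, pointing along +x, lies on a post with a rubber pad; the post's height differs by up to 16 mm from start to start.
- mouth (a point): Centre of the guide's mouth at rest, on the bore axis 120 mm above the bench: top of a brass spring sleeve, 34 mm outside, 22 mm inside diameter. The punch's collar rests on it (tip then 64 mm above the bench). Under load the sleeve gives up to 29 mm on a soft spring, 3.5 N rising to 5 N, and lifts the punch back when let go. The point itself does not move.
- pin (a joint): How far the pin is pressed into the leg (m): starts at 0 to 0.0035, home at 0.007, its 15 mm steel head flat on the leg; it stays where pressed. The punch meets it 2 to 22 mm below its rest height: first stop, about 11 N in all (5 N sleeve + 6 N pin) slides it. Once home, force climbs about 12 N per mm (rubber pad): second stop. 15 to 19 N in all is right; over 25 N is too much.
- battery: Bystander: silver battery brick in grey casing, 50 x 130 x 36 mm, origin at the centre of its underside.
- spare_leg: Bystander: loose white nylon landing leg, 120 mm long along x, 12 mm high, lying on the bench; origin under its clevis end.
- driver: Bystander: brushed steel hexagonal driver handle, 100 mm long, 22 mm across flats, lying along x with a thin 45 mm shank; origin under the middle of the handle.
- strip: Bystander: cream power strip with a red rocker switch, 260 x 60 x 36 mm, fixed; origin at the centre of its underside.
Things that resemble listed ones, but are neither listed nor needed, are in the scene too. What is shaped like the punch but turquoise or yellow is not meant.

How it is judged:
On the way, in this order (a step that is already met when the one before it is completed fails the run):
1. the punch is nose down in the jig's guide (horizontal distance between punch and jig below 0.006 m and z of punch in the frame of jig below 0.093 m and angle between punch's own z axis and vertical below 0.12 rad), for 0.1 s.
2. the punch has pressed the pin home (to within 0.6 mm) (value of joint pin above 0.0064 m and horizontal distance between punch and jig below 0.006 m and z of punch in the frame of jig below 0.06 m), for 0.1 s.
At the end, for the whole second after the job is handed in: The pin is home to within 0.6 mm; the punch stands upright (within 7 degrees) and at rest in the guide of the jig, its nose within 6 mm of the bore axis, sprung back up so that its tip is 60 to 70 mm above the bench (value of joint pin above 0.0064 m and horizontal distance between punch and jig below 0.006 m and z of punch in the frame of jig between 0.06 and 0.07 m and angle between punch's own z axis and vertical below 0.12 rad and linear speed of punch below 0.02 m/s); the robot touches nothing.
It fails at once if the punch is forced against the jig, sleeve, pin or leg with more than 25 N (contact force between punch and jig above 25 N).
It fails at once if the battery brick is pushed more than 20 mm from its place (distance of battery from where it was at the start of the episode above 0.02 m).
It fails at once if the loose landing leg is pushed more than 20 mm from its place (distance of spare_leg from where it was at the start of the episode above 0.02 m).
It fails at once if the hex driver handle is pushed more than 20 mm from its place (distance of driver from where it was at the start of the episode above 0.02 m).
It also fails if it takes over 58 s, if anything falls off the work surface, if the arm or the gripper's body presses on something with over 40 N, if the wrist force passes 120 N, or if a joint passes its speed limit or range.

### The arm

A 6-joint arm with a two-finger parallel gripper is mounted at the origin on the work surface. World frame = base frame: x ahead of the robot, y to its left, z up, the work surface at z = 0. Lengths are in m, angles in rad, forces in N, time in s.
With the tool pointing down it reaches from about 0.4 to 0.825 m from the base axis. Payload 7 kg.
Tool frame: the origin (TCP) lies at the very end of the fingers, on their centre line; the grasp point (between the pads) lies 19 mm behind it; y points along the fingers, z is the direction in which the jaws open and shut, and the axes are right-handed (so a half turn about y gives the same grasp; the last joint's range is limited). The gripper opens to 85 mm and grips with 20 to 120 N. Pads are 22 mm wide; open, the fingers measure 114 mm over their backs; the gripper's body (76 mm by 85 mm) begins 54 mm behind the grasp point. The pads swing forward as they close: fully open they stand 13 mm farther back than shut.
Start: joints at [1.624, 0.359, 0.012, 0, -1.224, -0.288], TCP at [0.157, 0.656, 0.203] pointing down, gripper open.
Joint ranges: [-3.07, 3.07], [-1.43, 2.12], [-1.02, 1.25], [-3.03, 1.67], [-3.05, -0], [-3.03, 3.03]. Speed limits (rad/s): [2.39, 2.39, 3.01, 3.14, 3.14, 3.14].

### API

Orientations are given as [roll, pitch, yaw] about the fixed x, y, z axes, in that order (R = Rz(yaw) Ry(pitch) Rx(roll)).
In Python, from rig import arm, capture, camera_params, ticket, nets gives the robot as it stands.
- The arm moves only by the tool carry_out, never from a script. Its argument "steps" is a list of rows, each an object with "delta_rot": the turn, a rotation vector about the world's x, y, z in degrees, a list of three; "delta_pos": the shift along the world's x, y, z in cm, a list of three; "fingers": the opening, from -1 (shut) to 1 (fully open), so that 0 is half open. In form: [{"delta_rot": [rx, ry, rz], "delta_pos": [dx, dy, dz], "fingers": fingers}, ...]. A call has exactly 10 rows; each row is the pose to reach, as a shift and turn from the pose commanded when the call began; what a row does not reach only later rows make up. A row lasts 1/8 s, in which the tool goes at most 62.5 mm and 10.7 degrees, less where a joint would pass 70% of its speed; a pose out of reach is approached as far as the arm can. A call with a gripper value outside its range is refused whole. The fingers move at their own pace and stop on an object; "grip_force" is the grip in N (left out, the last holds). Time passes only in rows, so rows that repeat a pose let the fingers close, or fill a call up. It gives the time, the measured TCP pose, the force and the opening at its end, in the units of the state.
- arm.sense(): the state, without advancing time (a new reading comes with each control period).
- capture(name): name is "scene" or "top"; returns (picture, depth): 384x512x3 uint8, red, green, blue; 384x512 float32, m along the optical axis (not along the pixel's ray), 0 where there is no reading.
- camera_params(name): a dict with "camera_matrix" (3x3 intrinsics, pixels), "extrinsics" (4x4, takes a point from camera to world coordinates). Camera axes: x right, y down, z forward; pixel columns grow to the right and rows downward; lengths in m; the calibration is good to about 2 mm. A picture is of the moment at which its call begins. camera_params takes no time and is no camera call.
- ticket.job_done(): hands the job in, once; it reports no verdict.
Trained networks look in the newest picture that a camera, given by its name, has taken for a name from the list of things; names that differ only in an ending like _2 or _b are one class to them, and where a whole thing is asked for, a point or a joint stands for the part that bears it (a point fixed in the world has none). Each returns a list of dicts, best first, with "confidence" (0 to 1); they miss things now and then, are a little off and sometimes report something else, mostly with a low value. They report only what shows in the picture. A call takes as long as a camera call. They do not tell look-alikes from the thing itself.
- nets.search_frame(camera, target): "box" ([centre column, centre row, width, height] as shares, 0 to 1, of the picture: columns of its width, rows of its height, round what is visible of it).
The state is a dict: "t": time; "joint_pos": joint angles; "joint_velocities": joint speeds; "effort": joint torques, N m; "position": TCP position; "tcp_rot": TCP orientation; "wrist_force": force on the tool from outside, world axes, zero at the start; "torque": the same for the moment, N m; "gripper_width": opening from 0.0 (shut) to 1.0 (fully open).
Only numpy, scipy, OpenCV 4.12 (cv2) and the standard library are available. Lean on these libraries where they do the work, as an engineer would, in place of code of your own. Each camera call takes 0.05 s, during which the arm holds its last target.

## Working session

There is one attempt and no reset: what is moved stays moved. The work goes in short steps, Python scripts to look and compute and a tool call to move; the robot and the scene stay as the last step left them, time stands still between calls to the robot, and variables do not carry over. Pictures are saved under pics/ and viewed, and the job is handed in when it is done.

Besides the shell and the picture viewer there is one more tool, called after ">>>" as a command line: name --argument value ..., lists and objects as JSON in quotes. carry_out: Moves the arm, as the interface text tells. Its arguments: {"type":"object","properties":{"steps":{"type":"array","items":{"type":"object","properties":{"delta_rot":{"type":"array","items":{"type":"number"}},"delta_pos":{"type":"array","items":{"type":"number"}},"fingers":{"type":"number"}}}},"grip_force":{"type":"number"}},"required":["steps"]}

```bash
ls; mkdir -p pics; python3 - <<'E'
from rig import arm, capture, camera_params, ticket, nets
import cv2,numpy as np
print(arm.sense())
for n in ("scene","top"):
    p,d=capture(n); cv2.imwrite(f"pics/{n}0.png",p[:,:,::-1]); np.savez(f"{n}0.npz",p=p,d=d)
    print(n,camera_params(n))
    for t in ("punch","holder","jig"):
        print(t,[(np.round(np.array(x["box"])*[512,384,512,384],1),round(x["confidence"],2)) for x in nets.search_frame(n,t)])
E
```

```text
pics
{'t': 0.0, 'joint_pos': array([ 1.62410071e+00,  3.59407907e-01,  1.10918871e-02, -3.45397450e-04,
       -1.22413082e+00, -2.88093507e-01]), 'joint_velocities': array([-0.00112238, -0.00011108, -0.00182544,  0.00031907,  0.00029558,
       -0.00175135]), 'effort': array([ 1.35482245e-03, -5.83317661e+01,  2.93423063e+01,  6.93678036e+00,
       -5.95740101e-03, -1.87411200e-05]), 'position': array([0.15694324, 0.65596275, 0.20186537]), 'tcp_rot': array([-1.56912157e+00,  1.57681957e-04,  2.90668604e+00]), 'wrist_force': array([ 0.59754287, -0.26856967,  0.19881937]), 'torque': array([-0.02949286, -0.0398853 ,  0.01323892]), 'gripper_width': 0.9963283220269377}
scene {'camera_matrix': array([[391.53676986,   0.        , 259.76787438],
       [  0.        , 391.53676986, 194.89838432],
       [  0.        ,   0.        ,   1.        ]]), 'extrinsics': array([[ 0.23888693,  0.77443157, -0.58582317,  1.26979753],
       [ 0.97098811, -0.19717216,  0.13529684, -0.16527781],
       [-0.01072987, -0.60114798, -0.79906569,  0.94955875],
       [ 0.        ,  0.        ,  0.        ,  1
[... 466 characters left out ...]
1],
       [  0.        ,   0.        ,   1.        ]]), 'extrinsics': array([[-1.07820855e-03, -9.93217870e-01,  1.16263065e-01,
         4.47013347e-01],
       [-9.99965242e-01,  2.03206982e-03,  8.08611914e-03,
        -2.28211864e-02],
       [-8.26753269e-03, -1.16250305e-01, -9.93185539e-01,
         1.74576053e+00],
       [ 0.00000000e+00,  0.00000000e+00,  0.00000000e+00,
         1.00000000e+00]])}
punch [(array([312.1, 196.2,  10.3,   5. ]), 0.65), (array([285.6, 167.7,   6.6,   9.7]), 0.5), (array([283.8, 221.6,   9.6,  10.5]), 0.46), (array([309.2, 169.2,  12.6,  11.8]), 0.39)]
holder [(array([282.7, 193.5,  19.5,  23.3]), 0.92)]
jig [(array([179.2, 197.5,  40.8,  44.8]), 0.7)]
```

```bash
python3 - <<'E'
import cv2
a=cv2.imread("pics/scene0.png"); b=cv2.imread("pics/top0.png")
cv2.imwrite("pics/scene0b.png",cv2.resize(a[120:300,130:400],None,fx=2.9,fy=2.9,interpolation=cv2.INTER_CUBIC))
cv2.imwrite("pics/top0b.png",cv2.resize(b[120:270,130:360],None,fx=3.4,fy=3.4,interpolation=cv2.INTER_CUBIC))
E
```

```text
(no output)
```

View pics/scene0.png

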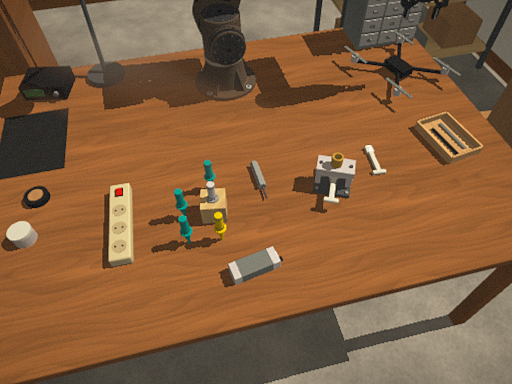

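View pics/top0.png

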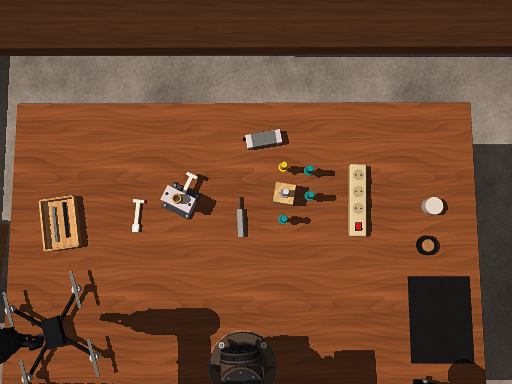

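```bash
sleep 1
```

```text
(no output)
```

View pics/scene0b.png

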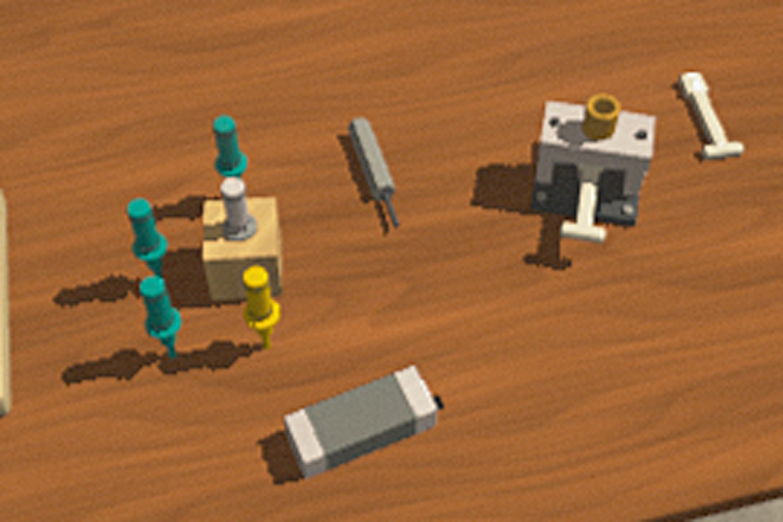

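View pics/top0b.png

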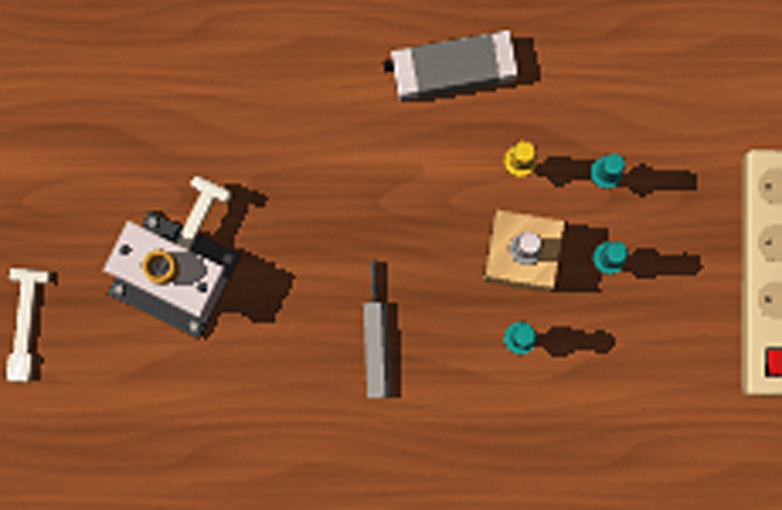

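The steel punch is in the plywood holder at scene (212,192) and top (285,192). It could be confused with three turquoise punches at scene (208,170), (180,202) and (185,229), and a yellow one at (219,224). The jig's brass mouth is at scene (337,160) and top (177,198). Next I'll measure positions.

```bash
cat > h.py <<'E'
import numpy as np,cv2
from rig import camera_params
def cloud(n,d):
    c=camera_params(n);K=c["camera_matrix"];E=c["extrinsics"]
    v,u=np.mgrid[0:384,0:512]
    P=np.stack([(u-K[0,2])/K[0,0]*d,(v-K[1,2])/K[1,1]*d,d],-1)
    return P@E[:3,:3].T+E[:3,3]
def proj(n,X):
    c=camera_params(n);K=c["camera_matrix"];E=c["extrinsics"]
    p=(np.atleast_2d(X)-E[:3,3])@E[:3,:3]
    p=p@K.T
    return p[:,:2]/p[:,2:]
def onplane(n,uv,z):
    c=camera_params(n);K=c["camera_matrix"];E=c["extrinsics"]
    r=E[:3,:3]@np.linalg.solve(K,[uv[0],uv[1],1]);
    return E[:3,3]+r*(z-E[2,3])/r[2]
E
python3 - <<'E'
from h import *
np.set_printoptions(suppress=True,precision=4)
for n,wins in (("scene",{"punch":(202,180,224,208),"hold":(196,180,232,226),"jig":(310,145,360,205)}),("top",{"punch":(276,180,300,206),"hold":(268,178,300,208),"jig":(155,165,210,225)})):
    z=np.load(n+"0.npz");p=z["p"];d=z["d"];W=cloud(n,d)
    hsv=cv2.cvtColor(p,cv2.COLOR_RGB2HSV)
    for k,(a,b,c,e) in wins.items():
        w=W[b:e,a:c].reshape(-1,3);h=hsv[b:e,a:c].reshape(-1,3);ok=(w[:,2]>0.015)&(w[:,2]<.2)
        u,v=np.meshgrid(range(a,c),range(b,e));u=u.ravel();v=v.ravel()
        print(n,k,"zhist",np.histogram(w[ok][:,2],bins=np.arange(0,.2,.01))[0])
        if k=="punch":
            m=(w[:,2]>0.085)&(h[:,1]<70); m2=(w[:,2]>.131)&m
            print("pts",m.sum(),w[m].mean(0),"top",m2.sum(),w[m2].mean(0),w[m2][:,2].max(),u[m2].mean(),v[m2].mean())
        if k=="hold":
            m=(abs(w[:,2]-.07)<.005)&(h[:,1]>70); r=cv2.minAreaRect(w[m][:,:2].astype(np.float32)*1000);print(m.sum(),r, w[m][:,2].mean())
        if k=="jig":
            m=(abs(w[:,2]-.086)<.005); r=cv2.minAreaRect(w[m][:,:2].astype(np.float32)*1000);print("bridge",m.sum(),r,w[m][:,2].mean())
            m=(w[:,2]>.1)&(h[:,1]>90);print("brass",m.sum(),w[m].mean(0)); m&=(w[:,2]>.112);print("ring",m.sum(),w[m].mean(0),w[m][:,2].mean(),(w[m].min(0)+w[m].max(0))/2,np.ptp(w[m],0),u[m].mean(),v[m].mean(), (u[m].min()+u[m].max())/2,(v[m].min()+v[m].max())/2)
    # lookalikes
    for c,lo,hi in (("turq",80,100),("yel",22,32)):
        m=((hsv[...,0]>=lo)&(hsv[...,0]<=hi)&(hsv[...,1]>150)&(hsv[...,2]>90)).astype(np.uint8)
        nn,l,s,ce=cv2.connectedComponentsWithStats(m)
        for i in range(1,nn):
            if s[i,4]>15:
                w=W[l==i]; t=w[w[:,2]>w[:,2].max()-.02]; print(n,c,s[i],"topmean",t.mean(0),w[:,2].max(),w[:,2].min())
E
```

```text
scene punch zhist [  0   0   0   0   1   4 123 226  17  15  21  18  21  47   0   0   0   0
   0]
pts 122 [ 0.6086 -0.1482  0.1173] top 43 [ 0.6047 -0.1483  0.1353] 0.13912821785968033 209.5581395348837 184.02325581395348
scene hold zhist [  0  18  41  34  38  68 205 276  29  31  42  37  64  47   0   0   0   0
   0]
393 ((630.992431640625, -154.24844360351562), (68.38485717773438, 129.34066772460938), 79.27802276611328) 0.07023591867764903
scene jig zhist [  0  57  29  31 217  10  60  91 477  38  41  64  28   0   0   0   0   0
   0]
bridge 477 ((580.9306640625, 223.229248046875), (110.03536987304688, 62.33428192138672), 64.5647964477539) 0.08637981545530833
brass 134 [0.6097 0.2073 0.145 ]
ring 84 [0.6243 0.1992 0.168 ] 0.1679822693500707 [0.9172 0.0368 0.5308] [0.7052 0.4042 0.8375] 336.60714285714283 158.35714285714286 333.0 175.0
scene turq [204 160   7   6  31] topmean [ 0.5148 -0.1427  0.1204] 0.12306024566784146 0.11619740178148308
scene turq [206 167   9  14  44] topmean [ 0.5183 -0.1366  0.093 ] 0.10408014217440698 0.05753160605852692
scene turq [174 189   8   6  37] topmean [
[... 947 characters left out ...]
01562, 223.2227783203125), (110.47145080566406, 55.545536041259766), 64.40390014648438) 0.08555532216866847
brass 67 [0.5557 0.1748 0.4334]
ring 63 [0.554  0.1723 0.4542] 0.4542365243921221 [0.5227 0.1077 0.9293] [0.1514 0.2611 1.6328] 178.74603174603175 198.36507936507937 181.0 193.5
top turq [304 166  10   9  51] topmean [ 0.6838 -0.2337  0.1201] 0.1261572413519938 0.05292045163483117
top turq [305 191   9   9  55] topmean [ 0.447  -0.0228  1.7458] 1.7457605312350333 0.0528671204242559
top turq [278 215   9   9  54] topmean [ 0.5123 -0.1418  0.1207] 0.12809340025588378 0.05461573819957577
top yel [279 162   8  10  52] topmean [ 0.6966 -0.1434  0.1201] 0.1285689556794256 0.05100166595599087
```

```bash
python3 - <<'E'
from h import *
np.set_printoptions(suppress=True,precision=4)
for n,c0 in (("scene",(337,160)),("top",(178,197))):
    z=np.load(n+"0.npz");p=z["p"];d=z["d"];W=cloud(n,d)
    hsv=cv2.cvtColor(p,cv2.COLOR_RGB2HSV)
    v,u=np.mgrid[0:384,0:512]
    near=(abs(u-c0[0])<14)&(abs(v-c0[1])<14)&(d>0)
    brass=near&(hsv[...,0]>14)&(hsv[...,0]<32)&(hsv[...,1]>120)&(W[...,2]>.095)&(W[...,2]<.13)
    t=brass&(W[...,2]>.114)
    w=W[t]; 
    f=lambda q:q
    from scipy.optimize import least_squares
    r=least_squares(lambda x:np.hypot(w[:,0]-x[0],w[:,1]-x[1])-.014,[.58,.22],loss='soft_l1',f_scale=.003)
    print(n,t.sum(),w.mean(0),(w.min(0)+w.max(0))/2,r.x)
    # candidates projection
    for X in ([.582,.223,.12],[.604,-.148,.135]): print(X,proj(n,X))
    y,x=np.where(t); e=cv2.fitEllipse(np.c_[x,y].astype(np.float32)[cv2.convexHull(np.c_[x,y].astype(np.int32),returnPoints=False)[:,0]]); print(e, onplane(n,e[0],.12))
    s=cv2.resize(p[c0[1]-20:c0[1]+20,c0[0]-20:c0[0]+20],None,fx=8,fy=8,interpolation=cv2.INTER_NEAREST)[...,::-1].copy()
    a=np.linspace(0,2*np.pi,40); 
    for rr in (.011,.017):
        q=proj(n,np.c_[.582+rr*np.cos(a),.223+rr*np.sin(a),0*a+.12]); q=((q-np.array(c0)+20+.5)*8).astype(np.int32); cv2.polylines(s,[q],True,(255,0,0),1)
    c1=proj(n,[.604,-.148,.135])[0].astype(int)
    s2=cv2.resize(p[c1[1]-20:c1[1]+20,c1[0]-20:c1[0]+20],None,fx=8,fy=8,interpolation=cv2.INTER_NEAREST)[...,::-1].copy()
    for rr,zz in ((.011,.135),(.017,.075)):
        q=proj(n,np.c_[.604+rr*np.cos(a),-.148+rr*np.sin(a),0*a+zz]); q=((q-c1+20+.5)*8).astype(np.int32); cv2.polylines(s2,[q],True,(255,0,0),1)
    cv2.imwrite(f"pics/ov_{n}.png",np.hstack([s,s2]))
a=cv2.imread("pics/ov_scene.png");b=cv2.imread("pics/ov_top.png");cv2.imwrite("pics/ov.png",cv2.resize(np.vstack([a,b]),(600,600)))
E
```

```text
scene 67 [0.5828 0.2226 0.1194] [0.5821 0.2227 0.119 ] [0.5827 0.2225]
[0.582, 0.223, 0.12] [[337.3547 156.2037]]
[0.604, -0.148, 0.135] [[209.6527 183.883 ]]
((337.14898681640625, 156.7805938720703), (10.174646377563477, 11.500545501708984), 87.66265869140625) [0.5839 0.2216 0.12  ]
top 43 [0.5814 0.223  0.1187] [0.5814 0.2226 0.1201] [0.582  0.2226]
[0.582, 0.223, 0.12] [[176.2652 197.8363]]
[0.604, -0.148, 0.135] [[285.4646 190.7783]]
((176.43997192382812, 197.9520263671875), (9.277253150939941, 9.506560325622559), 151.5489044189453) [0.5816 0.2224 0.12  ]
```

View pics/ov.png

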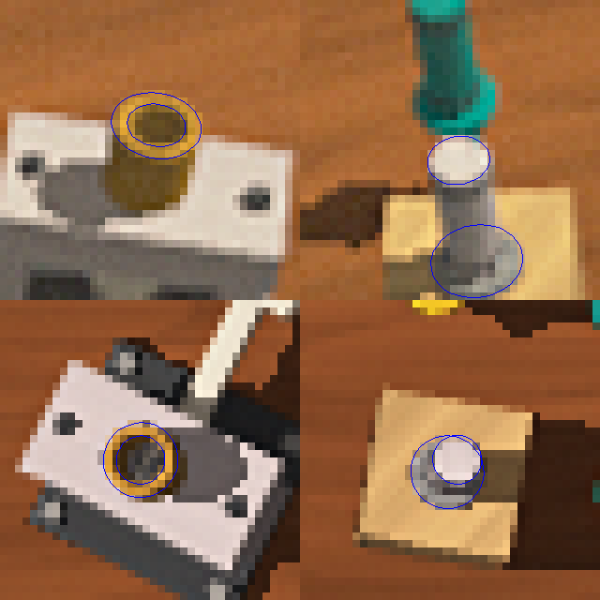

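The overlays fit: the mouth is at (0.582, 0.223) and the steel punch, silver and in the holder, is at (0.604, -0.148). The look-alikes stand about 90 mm away in -x, -y, +x and the (+x,-y) diagonal. I'll grip along the 45° diagonal, which is free of them.

>>> carry_out --steps '[{"delta_pos": [4.4,-3.4,2],"delta_rot": [0,0,-3],"fingers": 1},{"delta_pos": [8.8,-6.8,4],"delta_rot": [0,0,-6],"fingers": 1},{"delta_pos": [13.2,-10.2,5.5],"delta_rot": [0,0,-9],"fingers": 1},{"delta_pos": [17.5,-13.7,5.5],"delta_rot": [0,0,-12],"fingers": 1},{"delta_pos": [22,-17.2,5.5],"delta_rot": [0,0,-16],"fingers": 1},{"delta_pos": [26.3,-20.6,5.5],"delta_rot": [0,0,-20],"fingers": 1},{"delta_pos": [29.5,-25.6,5.5],"delta_rot": [0,0,-23],"fingers": 1},{"delta_pos": [32.8,-30.6,5.5],"delta_rot": [0,0,-26],"fingers": 1},{"delta_pos": [36,-35.6,5.5],"delta_rot": [0,0,-29],"fingers": 1},{"delta_pos": [39.3,-40.6,5.5],"delta_rot": [0,0,-32],"fingers": 1}]'

```text
t: 1.65
position: [0.5508, 0.2488, 0.2581]
tcp_rot: [-1.571, 0.0, 2.347]
wrist_force: [0.0, 0.3, -0.5]
gripper_width: 1.004
```

>>> carry_out --steps '[{"delta_pos": [0.8,-5.5,0],"fingers": 1},{"delta_pos": [1.5,-11,0],"fingers": 1},{"delta_pos": [2.3,-16.5,0],"fingers": 1},{"delta_pos": [3,-22,0],"fingers": 1},{"delta_pos": [3.8,-27.5,-1],"fingers": 1},{"delta_pos": [4.6,-33,-2.5],"fingers": 1},{"delta_pos": [5.2,-37.5,-4],"fingers": 1},{"delta_pos": [5.4,-39.8,-5.5],"fingers": 1},{"delta_pos": [5.4,-39.8,-7],"fingers": 1},{"delta_pos": [5.4,-39.8,-8],"fingers": 1}]'

```text
schema error: expected keys delta_rot, delta_pos, fingers
```

```bash
python3 - <<'E'
from h import *
from rig import *
s=arm.sense(); print(s["t"],s["position"],s["tcp_rot"],s["wrist_force"])
o=[]
for n in ("scene","top"):
    p,d=capture(n); np.savez(n+"1.npz",p=p,d=d)
    c=proj(n,[.604,-.148,.15])[0].astype(int)
    o.append(cv2.resize(p[c[1]-40:c[1]+40,c[0]-40:c[0]+40],None,fx=5,fy=5,interpolation=cv2.INTER_CUBIC)[...,::-1])
cv2.imwrite("pics/m1.png",np.hstack(o))
E
```

```text
1.65 [0.55082934 0.2487788  0.25812275] [-1.57139725e+00  4.18118347e-05  2.34683472e+00] [ 0.01942254  0.34024697 -0.54247219]
```

View pics/m1.png

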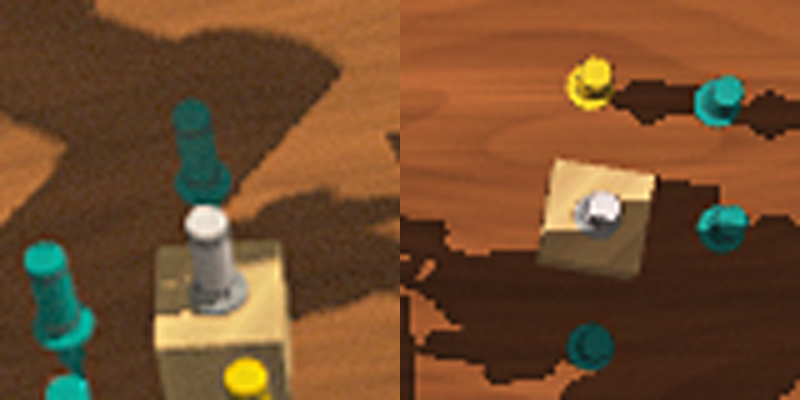

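The call was refused because every row needs all three keys, and the arm hasn't moved. The crop confirms a silver-white punch in the plywood holder. I'll send the move again with full rows.

>>> carry_out --steps '[{"delta_pos": [0.8,-5.5,0],"delta_rot": [0,0,0],"fingers": 1},{"delta_pos": [1.5,-11,0],"delta_rot": [0,0,0],"fingers": 1},{"delta_pos": [2.3,-16.5,0],"delta_rot": [0,0,0],"fingers": 1},{"delta_pos": [3,-22,0],"delta_rot": [0,0,0],"fingers": 1},{"delta_pos": [3.8,-27.5,-1],"delta_rot": [0,0,0],"fingers": 1},{"delta_pos": [4.6,-33,-2.5],"delta_rot": [0,0,0],"fingers": 1},{"delta_pos": [5.2,-37.5,-4],"delta_rot": [0,0,0],"fingers": 1},{"delta_pos": [5.4,-39.8,-5.5],"delta_rot": [0,0,0],"fingers": 1},{"delta_pos": [5.4,-39.8,-7],"delta_rot": [0,0,0],"fingers": 1},{"delta_pos": [5.4,-39.8,-8],"delta_rot": [0,0,0],"fingers": 1}]'

```text
t: 3.0
position: [0.6038, -0.147, 0.1769]
tcp_rot: [-1.57, -0.001, 2.348]
wrist_force: [0.5, 0.4, 0.7]
gripper_width: 0.998
```

```bash
python3 - <<'E'
from h import *
from rig import *
s=arm.sense(); print(s["t"],s["position"],s["tcp_rot"],s["wrist_force"])
o=[]
for n in ("scene","top"):
    p,d=capture(n); np.savez(n+"1.npz",p=p,d=d)
    c=proj(n,[.604,-.148,.15])[0].astype(int)
    o.append(cv2.resize(p[c[1]-40:c[1]+40,c[0]-40:c[0]+40],None,fx=5,fy=5,interpolation=cv2.INTER_CUBIC)[...,::-1])
cv2.imwrite("pics/m2.png",np.hstack(o))
E
```

```text
3.0 [ 0.60379323 -0.14699299  0.17690754] [-1.57044490e+00 -5.86319876e-04  2.34836520e+00] [0.54875382 0.36950288 0.71443759]
```

View pics/m2.png

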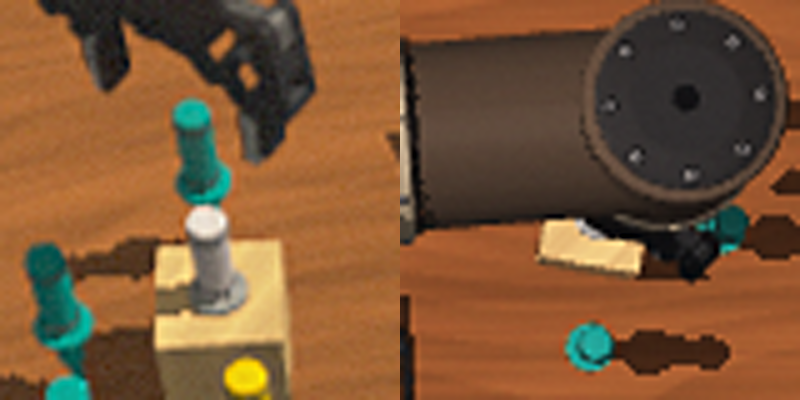

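>>> carry_out --steps '[{"delta_pos": [0,0,-2],"delta_rot": [0,0,0],"fingers": 1},{"delta_pos": [0,0,-4],"delta_rot": [0,0,0],"fingers": 1},{"delta_pos": [0,0,-6],"delta_rot": [0,0,0],"fingers": 1},{"delta_pos": [0,0,-7.5],"delta_rot": [0,0,0],"fingers": 1},{"delta_pos": [0,0,-8.6],"delta_rot": [0,0,0],"fingers": 1},{"delta_pos": [0,0,-8.6],"delta_rot": [0,0,0],"fingers": 1},{"delta_pos": [0,0,-8.6],"delta_rot": [0,0,0],"fingers": 0},{"delta_pos": [0,0,-8.6],"delta_rot": [0,0,0],"fingers": -0.3},{"delta_pos": [0,0,-8.6],"delta_rot": [0,0,0],"fingers": -1},{"delta_pos": [0,0,-8.6],"delta_rot": [0,0,0],"fingers": -1}]' --grip_force 70

```text
t: 4.35
position: [0.6043, -0.1478, 0.0924]
tcp_rot: [-1.571, 0.001, 2.348]
wrist_force: [-1.1, -0.5, 2.4]
gripper_width: 0.22
```

```bash
cat > snap.py <<'E'
import sys
from h import *
from rig import *
s=arm.sense(); print(s["t"],s["position"],s["tcp_rot"],s["wrist_force"],s["torque"],s["gripper_width"])
name=sys.argv[1]; X=[float(a) for a in sys.argv[2:5]]; o=[]
for n in ("scene","top"):
    p,d=capture(n); np.savez(n+"_"+name+".npz",p=p,d=d)
    c=proj(n,X)[0].astype(int)
    o.append(cv2.resize(p[c[1]-40:c[1]+40,c[0]-40:c[0]+40],None,fx=5,fy=5,interpolation=cv2.INTER_CUBIC)[...,::-1])
cv2.imwrite(f"pics/{name}.png",np.hstack(o))
E
python3 snap.py g1 .604 -.148 .12
```

```text
4.35 [ 0.60425638 -0.1478265   0.09243885] [-1.57090476e+00  7.19637386e-04  2.34844013e+00] [-1.14426137 -0.48837729  2.41042927] [-0.14095768  0.31413614  0.00367567] 0.2204651394121206
```

View pics/g1.png

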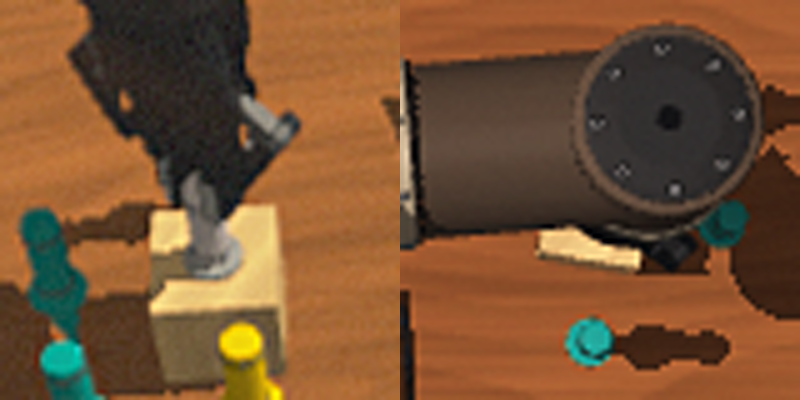

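>>> carry_out --steps '[{"delta_pos": [0,0,0],"delta_rot": [0,0,0],"fingers": -1},{"delta_pos": [0,0,0.5],"delta_rot": [0,0,0],"fingers": -1},{"delta_pos": [0,0,1.5],"delta_rot": [0,0,0],"fingers": -1},{"delta_pos": [0,0,3],"delta_rot": [0,0,0],"fingers": -1},{"delta_pos": [0,0,5],"delta_rot": [0,0,0],"fingers": -1},{"delta_pos": [0,0,7],"delta_rot": [0,0,0],"fingers": -1},{"delta_pos": [0,0,9.5],"delta_rot": [0,0,0],"fingers": -1},{"delta_pos": [0,0,12],"delta_rot": [0,0,0],"fingers": -1},{"delta_pos": [0,0,14],"delta_rot": [0,0,0],"fingers": -1},{"delta_pos": [0,0,14],"delta_rot": [0,0,0],"fingers": -1}]' --grip_force 70

```text
t: 5.7
position: [0.6051, -0.1476, 0.2344]
tcp_rot: [-1.574, 0.003, 2.348]
wrist_force: [-0.0, -0.0, -1.6]
gripper_width: 0.222
```

```bash
python3 snap.py l1 .604 -.148 .19
```

```text
5.7 [ 0.60508805 -0.14759184  0.2343642 ] [-1.57379092  0.0030277   2.3484722 ] [-0.02754473 -0.03836055 -1.56614632] [-0.00306493  0.05776147  0.06709914] 0.22174148323379692
```

View pics/l1.png

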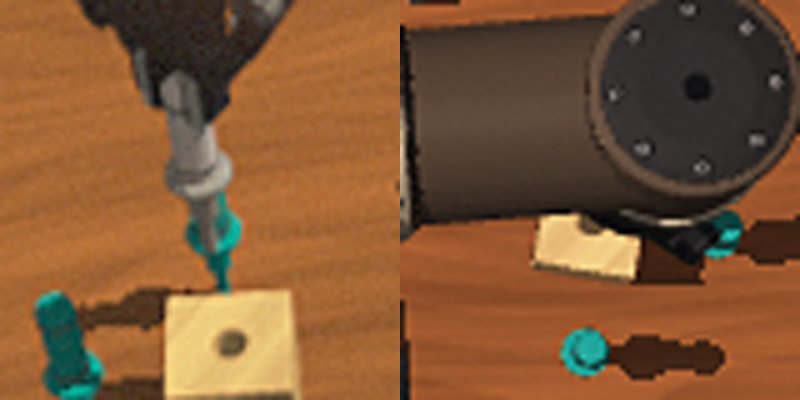

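>>> carry_out --steps '[{"delta_pos": [-0.2,3,0],"delta_rot": [0,0,0],"fingers": -1},{"delta_pos": [-0.5,8,0],"delta_rot": [0,0,0],"fingers": -1},{"delta_pos": [-0.8,13.5,0],"delta_rot": [0,0,0],"fingers": -1},{"delta_pos": [-1.1,19,0],"delta_rot": [0,0,0],"fingers": -1},{"delta_pos": [-1.4,24.5,0],"delta_rot": [0,0,0],"fingers": -1},{"delta_pos": [-1.7,29.5,0],"delta_rot": [0,0,0],"fingers": -1},{"delta_pos": [-2,33.5,0],"delta_rot": [0,0,0],"fingers": -1},{"delta_pos": [-2.2,36,0],"delta_rot": [0,0,0],"fingers": -1},{"delta_pos": [-2.2,37.1,0],"delta_rot": [0,0,0],"fingers": -1},{"delta_pos": [-2.2,37.1,0],"delta_rot": [0,0,0],"fingers": -1}]'

```text
t: 7.05
position: [0.5819, 0.2233, 0.2312]
tcp_rot: [-1.57, -0.0, 2.349]
wrist_force: [1.1, -0.8, -2.3]
gripper_width: 0.219
```

```bash
python3 snap.py j1 .582 .223 .17; python3 - <<'E'
from h import *
np.set_printoptions(suppress=True,precision=4)
# silver/collar points from scene cloud near tool axis
z=np.load("scene_j1.npz");W=cloud("scene",z["d"]);hsv=cv2.cvtColor(z["p"],cv2.COLOR_RGB2HSV)
m=(z["d"]>0)&(np.hypot(W[...,0]-.582,W[...,1]-.223)<.025)&(W[...,2]>.13)&(W[...,2]<.245)
w=W[m];s=hsv[m]
for lo in np.arange(.13,.245,.01):
    k=(w[:,2]>=lo)&(w[:,2]<lo+.01); 
    if k.sum(): print(round(lo,3),k.sum(),w[k].mean(0),w[k].min(0)[:2],w[k].max(0)[:2],s[k].mean(0))
E
```

```text
7.05 [0.58194057 0.22333294 0.23123762] [-1.56976263e+00 -1.08892561e-04  2.34854959e+00] [ 1.0902548  -0.76944142 -2.32590853] [-0.07843877  0.0507316  -0.00968442] 0.21936864328808947
0.15 5 [0.5817 0.2217 0.156 ] [0.5796 0.2191] [0.5832 0.226 ] [31.4 51.8 99.4]
0.16 9 [0.581  0.2204 0.1657] [0.5758 0.2172] [0.5837 0.2243] [ 14.5556  78.5556 109.1111]
0.17 4 [0.5821 0.2225 0.1726] [0.5809 0.2196] [0.5838 0.226 ] [13.25 54.5  97.  ]
0.18 13 [0.5854 0.2195 0.1858] [0.5798 0.2138] [0.588 0.226] [15.7692 56.9231 96.4615]
0.19 15 [0.5845 0.2188 0.1944] [0.5767 0.2138] [0.5895 0.2258] [15.1333 65.4    98.2   ]
0.2 4 [0.5898 0.216  0.2073] [0.5829 0.2079] [0.5952 0.2228] [ 17.75  67.5  108.25]
0.21 60 [0.5867 0.2186 0.2146] [0.5676 0.2042] [0.5973 0.2388] [ 18.1667  47.7667 127.85  ]
0.22 28 [0.587  0.2193 0.2256] [0.5761 0.2109] [0.5933 0.2322] [ 13.8214  46.3929 114.25  ]
0.23 21 [0.588  0.2188 0.2355] [0.5817 0.2116] [0.5923 0.23  ] [ 14.7143  41.5714 116.3333]
0.24 14 [0.5853 0.2181 0.2419] [0.5752 0.212 ] [0.5904 0.2324] [ 15.2857  53.1429 120.0714]
```

View pics/j1.png

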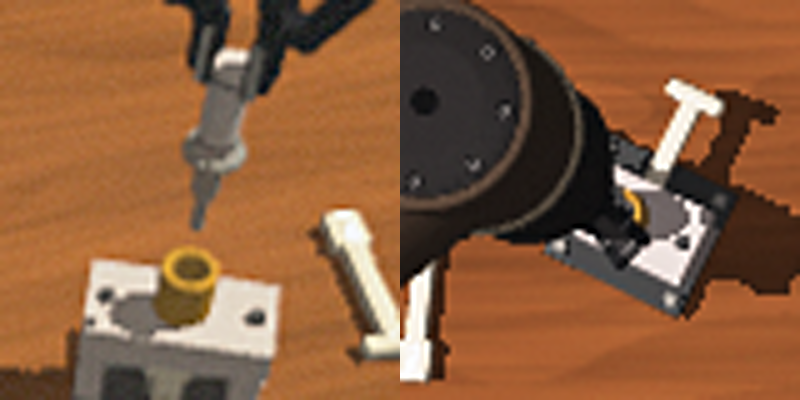

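```bash
cat > ov.py <<'E'
import sys
from h import *
name=sys.argv[1]; tip=np.array([float(a) for a in sys.argv[2:5]]); tx,ty=[float(a) for a in sys.argv[5:7]]
prof=[(0,4),(22,4),(29,8),(56,8),(56,17),(61,17),(61,11),(121,11)]
z=np.load(f"scene_{name}.npz"); p=z["p"]; c=proj("scene",[.582,.223,.18])[0].astype(int)
S=10; 
s=cv2.resize(p[c[1]-28:c[1]+28,c[0]-28:c[0]+28],None,fx=S,fy=S,interpolation=cv2.INTER_CUBIC)[...,::-1].copy()
raw=s.copy()
ax=np.array([tx,ty,1]);ax/=np.linalg.norm(ax);e1=np.cross(ax,[1,0,0]);e1/=np.linalg.norm(e1);e2=np.cross(ax,e1)
a=np.linspace(0,2*np.pi,30)[:,None]
for zz,r in prof:
    q=proj("scene",tip+ax*zz/1000+r/1000*(np.cos(a)*e1+np.sin(a)*e2)); q=((q-c+28+.5)*S).astype(np.int32); cv2.polylines(s,[q],True,(0,0,255),1)
cv2.imwrite(f"pics/ov_{name}_{sys.argv[7]}.png",cv2.resize(np.hstack([raw,s]),(800,400)))
E
python3 ov.py j1 .582 .2233 .153 0 0 a
```

```text
(no output)
```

View pics/ov_j1_a.png

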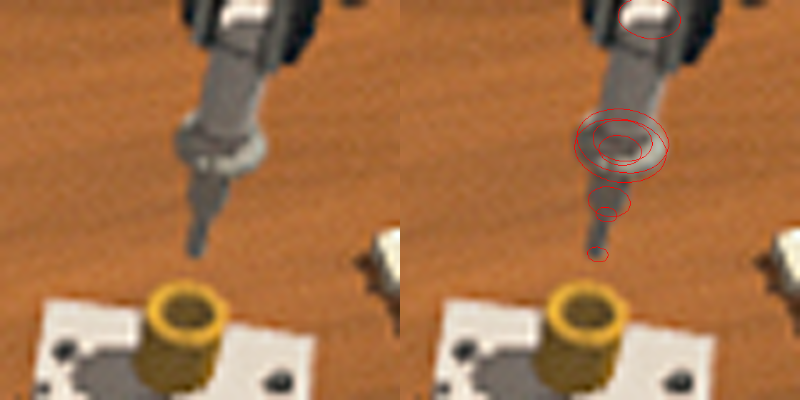

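The model overlay matches: the punch is upright and its tip is within about 1 mm of the bore axis. I'll start inserting.

>>> carry_out --steps '[{"delta_pos": [0,-0.05,-1],"delta_rot": [0,0,0],"fingers": -1},{"delta_pos": [0,-0.05,-2],"delta_rot": [0,0,0],"fingers": -1},{"delta_pos": [0,-0.05,-2.8],"delta_rot": [0,0,0],"fingers": -1},{"delta_pos": [0,-0.05,-3.4],"delta_rot": [0,0,0],"fingers": -1},{"delta_pos": [0,-0.05,-3.9],"delta_rot": [0,0,0],"fingers": -1},{"delta_pos": [0,-0.05,-4.4],"delta_rot": [0,0,0],"fingers": -1},{"delta_pos": [0,-0.05,-4.9],"delta_rot": [0,0,0],"fingers": -1},{"delta_pos": [0,-0.05,-5.2],"delta_rot": [0,0,0],"fingers": -1},{"delta_pos": [0,-0.05,-5.2],"delta_rot": [0,0,0],"fingers": -1},{"delta_pos": [0,-0.05,-5.2],"delta_rot": [0,0,0],"fingers": -1}]'

```text
t: 8.4
position: [0.5822, 0.223, 0.18]
tcp_rot: [-1.571, 0.0, 2.348]
wrist_force: [0.3, -1.0, -1.0]
gripper_width: 0.222
```

```bash
python3 snap.py j2 .582 .223 .15; python3 ov.py j2 .582 .2227 .1015 0 0 a
```

```text
8.4 [0.58215374 0.22301604 0.18002069] [-1.57106732e+00  1.31860279e-04  2.34837597e+00] [ 0.25389852 -1.0212728  -1.03041627] [ 0.00905537  0.01071651 -0.0167731 ] 0.22162481997274092
```

View pics/ov_j2_a.png

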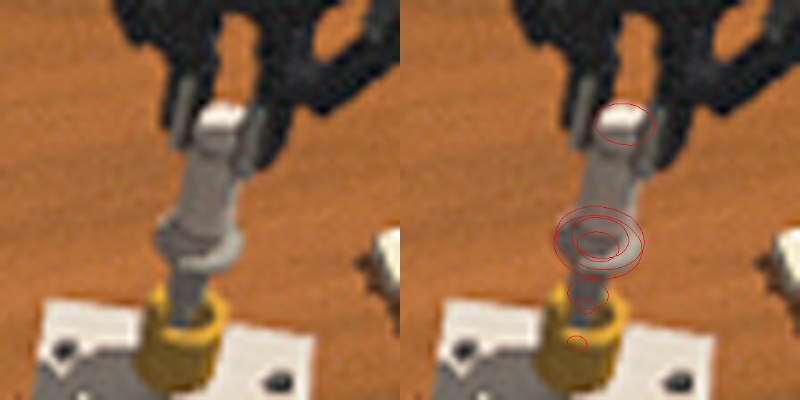

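The nose is inside the sleeve without contact. I'll lower it until the collar is just above the mouth.

>>> carry_out --steps '[{"delta_pos": [0,0,-0.3],"delta_rot": [0,0,0],"fingers": -1},{"delta_pos": [0,0,-0.7],"delta_rot": [0,0,0],"fingers": -1},{"delta_pos": [0,0,-1.1],"delta_rot": [0,0,0],"fingers": -1},{"delta_pos": [0,0,-1.5],"delta_rot": [0,0,0],"fingers": -1},{"delta_pos": [0,0,-1.9],"delta_rot": [0,0,0],"fingers": -1},{"delta_pos": [0,0,-2.3],"delta_rot": [0,0,0],"fingers": -1},{"delta_pos": [0,0,-2.7],"delta_rot": [0,0,0],"fingers": -1},{"delta_pos": [0,0,-3.1],"delta_rot": [0,0,0],"fingers": -1},{"delta_pos": [0,0,-3.2],"delta_rot": [0,0,0],"fingers": -1},{"delta_pos": [0,0,-3.2],"delta_rot": [0,0,0],"fingers": -1}]'

```text
t: 9.75
position: [0.5821, 0.2229, 0.1478]
tcp_rot: [-1.571, 0.0, 2.348]
wrist_force: [0.2, -0.0, -1.4]
gripper_width: 0.221
```

```bash
python3 snap.py j3 .582 .223 .12; python3 ov.py j3 .582 .2227 .0696 0 0 a
```

```text
9.75 [0.58206176 0.22292952 0.1477575 ] [-1.57068917e+00  4.49601109e-05  2.34832989e+00] [ 0.15251645 -0.00467624 -1.374477  ] [-0.04080916  0.03490184  0.00391659] 0.22118577731816927
```

View pics/ov_j3_a.png

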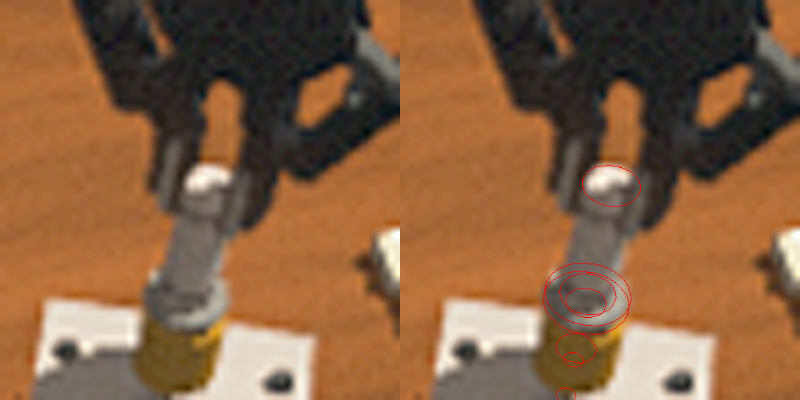

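>>> carry_out --steps '[{"delta_pos": [0,0,-0.1],"delta_rot": [0,0,0],"fingers": -1},{"delta_pos": [0,0,-0.2],"delta_rot": [0,0,0],"fingers": -1},{"delta_pos": [0,0,-0.3],"delta_rot": [0,0,0],"fingers": -1},{"delta_pos": [0,0,-0.4],"delta_rot": [0,0,0],"fingers": -1},{"delta_pos": [0,0,-0.5],"delta_rot": [0,0,0],"fingers": -1},{"delta_pos": [0,0,-0.6],"delta_rot": [0,0,0],"fingers": -1},{"delta_pos": [0,0,-0.7],"delta_rot": [0,0,0],"fingers": -1},{"delta_pos": [0,0,-0.8],"delta_rot": [0,0,0],"fingers": -1},{"delta_pos": [0,0,-0.8],"delta_rot": [0,0,0],"fingers": -1},{"delta_pos": [0,0,-0.8],"delta_rot": [0,0,0],"fingers": -1}]'

```text
t: 11.1
position: [0.5821, 0.223, 0.1399]
tcp_rot: [-1.571, 0.0, 2.348]
wrist_force: [-0.8, -1.2, 2.1]
gripper_width: 0.222
```

```bash
cat > leg.py <<'E'
from h import *
z=np.load("scene0.npz");W=cloud("scene",z["d"]);hsv=cv2.cvtColor(z["p"],cv2.COLOR_RGB2HSV)
for y in range(180,204,2):
    print(y,[ (x,round(float(W[y,x,2]),3)) for x in range(322,346,3)])
E
python3 leg.py; python3 -c "
from rig import *; s=arm.sense(); print(s['position'],s['wrist_force'])"
```

```text
180 [(322, 0.018), (325, 0.014), (328, 0.013), (331, 0.048), (334, 0.046), (337, 0.01), (340, 0.008), (343, 0.013)]
182 [(322, 0.015), (325, 0.012), (328, 0.011), (331, 0.048), (334, 0.049), (337, 0.013), (340, 0.015), (343, 0.014)]
184 [(322, 0.009), (325, 0.011), (328, 0.009), (331, 0.049), (334, 0.044), (337, 0.013), (340, 0.01), (343, 0.011)]
186 [(322, 0.011), (325, 0.011), (328, 0.012), (331, 0.044), (334, 0.049), (337, 0.01), (340, 0.012), (343, 0.011)]
188 [(322, 0.012), (325, 0.013), (328, 0.013), (331, 0.048), (334, 0.046), (337, 0.014), (340, 0.012), (343, 0.01)]
190 [(322, 0.014), (325, 0.013), (328, 0.012), (331, 0.046), (334, 0.042), (337, 0.017), (340, 0.015), (343, 0.015)]
192 [(322, 0.006), (325, 0.005), (328, 0.011), (331, 0.046), (334, 0.013), (337, 0.013), (340, 0.012), (343, 0.009)]
194 [(322, 0.0), (325, -0.001), (328, 0.039), (331, 0.046), (334, 0.009), (337, 0.008), (340, 0.008), (343, 0.012)]
196 [(322, -0.001), (325, 0.045), (328, 0.047), (331, 0.047), (334, -0.001), (337, -0.0), (340, -0.001), (343, 0.004)]
198 [(322, 0.0), (325, 0.046), (328, 0.046), (331, 0.047), (334, 0.052), (337, 0.048), (340, 0.003), (343, -0.001)]
200 [(322, -0.002), (325, 0.044), (328, 0.047), (331, 0.046), (334, 0.049), (337, 0.048), (340, 0.003), (343, -0.0)]
202 [(322, 0.002), (325, -0.005), (328, 0.001), (331, 0.035), (334, 0.042), (337, 0.04), (340, 0.001), (343, 0.001)]
[0.582137   0.22296861 0.13992259] [-0.8081325  -1.19184956  2.09615587]
```

Sleeve contact registers: 3.6 N in all once I add the punch weight. I'll press on in steps of about 2.5 mm.

>>> carry_out --steps '[{"delta_pos": [0,0,-0.05],"delta_rot": [0,0,0],"fingers": -1},{"delta_pos": [0,0,-0.1],"delta_rot": [0,0,0],"fingers": -1},{"delta_pos": [0,0,-0.15],"delta_rot": [0,0,0],"fingers": -1},{"delta_pos": [0,0,-0.2],"delta_rot": [0,0,0],"fingers": -1},{"delta_pos": [0,0,-0.25],"delta_rot": [0,0,0],"fingers": -1},{"delta_pos": [0,0,-0.3],"delta_rot": [0,0,0],"fingers": -1},{"delta_pos": [0,0,-0.3],"delta_rot": [0,0,0],"fingers": -1},{"delta_pos": [0,0,-0.3],"delta_rot": [0,0,0],"fingers": -1},{"delta_pos": [0,0,-0.3],"delta_rot": [0,0,0],"fingers": -1},{"delta_pos": [0,0,-0.3],"delta_rot": [0,0,0],"fingers": -1}]'

```text
t: 12.35
position: [0.5821, 0.223, 0.1368]
tcp_rot: [-1.571, 0.0, 2.348]
wrist_force: [-0.4, -1.3, 2.0]
gripper_width: 0.221
```

>>> carry_out --steps '[{"delta_pos": [0,0,-0.05],"delta_rot": [0,0,0],"fingers": -1},{"delta_pos": [0,0,-0.1],"delta_rot": [0,0,0],"fingers": -1},{"delta_pos": [0,0,-0.15],"delta_rot": [0,0,0],"fingers": -1},{"delta_pos": [0,0,-0.2],"delta_rot": [0,0,0],"fingers": -1},{"delta_pos": [0,0,-0.25],"delta_rot": [0,0,0],"fingers": -1},{"delta_pos": [0,0,-0.25],"delta_rot": [0,0,0],"fingers": -1},{"delta_pos": [0,0,-0.25],"delta_rot": [0,0,0],"fingers": -1},{"delta_pos": [0,0,-0.25],"delta_rot": [0,0,0],"fingers": -1},{"delta_pos": [0,0,-0.25],"delta_rot": [0,0,0],"fingers": -1},{"delta_pos": [0,0,-0.25],"delta_rot": [0,0,0],"fingers": -1}]'

```text
t: 13.6
position: [0.5821, 0.2229, 0.1343]
tcp_rot: [-1.571, 0.0, 2.348]
wrist_force: [-0.5, 0.2, 2.3]
gripper_width: 0.221
```

>>> carry_out --steps '[{"delta_pos": [0,0,-0.05],"delta_rot": [0,0,0],"fingers": -1},{"delta_pos": [0,0,-0.1],"delta_rot": [0,0,0],"fingers": -1},{"delta_pos": [0,0,-0.15],"delta_rot": [0,0,0],"fingers": -1},{"delta_pos": [0,0,-0.2],"delta_rot": [0,0,0],"fingers": -1},{"delta_pos": [0,0,-0.2],"delta_rot": [0,0,0],"fingers": -1},{"delta_pos": [0,0,-0.2],"delta_rot": [0,0,0],"fingers": -1},{"delta_pos": [0,0,-0.2],"delta_rot": [0,0,0],"fingers": -1},{"delta_pos": [0,0,-0.2],"delta_rot": [0,0,0],"fingers": -1},{"delta_pos": [0,0,-0.2],"delta_rot": [0,0,0],"fingers": -1},{"delta_pos": [0,0,-0.2],"delta_rot": [0,0,0],"fingers": -1}]'

```text
t: 14.85
position: [0.5823, 0.2229, 0.1331]
tcp_rot: [-1.571, 0.001, 2.349]
wrist_force: [-1.3, -1.1, 7.7]
gripper_width: 0.223
```

First stop, the pin: about 9.3 N in all. I'll continue in 1 mm steps.

>>> carry_out --steps '[{"delta_pos": [0,0,-0.02],"delta_rot": [0,0,0],"fingers": -1},{"delta_pos": [0,0,-0.04],"delta_rot": [0,0,0],"fingers": -1},{"delta_pos": [0,0,-0.06],"delta_rot": [0,0,0],"fingers": -1},{"delta_pos": [0,0,-0.08],"delta_rot": [0,0,0],"fingers": -1},{"delta_pos": [0,0,-0.1],"delta_rot": [0,0,0],"fingers": -1},{"delta_pos": [0,0,-0.12],"delta_rot": [0,0,0],"fingers": -1},{"delta_pos": [0,0,-0.12],"delta_rot": [0,0,0],"fingers": -1},{"delta_pos": [0,0,-0.12],"delta_rot": [0,0,0],"fingers": -1},{"delta_pos": [0,0,-0.12],"delta_rot": [0,0,0],"fingers": -1},{"delta_pos": [0,0,-0.12],"delta_rot": [0,0,0],"fingers": -1}]'

```text
t: 16.1
position: [0.5824, 0.2229, 0.1321]
tcp_rot: [-1.572, 0.001, 2.349]
wrist_force: [-2.1, -0.2, 8.9]
gripper_width: 0.222
```

>>> carry_out --steps '[{"delta_pos": [0,0,-0.02],"delta_rot": [0,0,0],"fingers": -1},{"delta_pos": [0,0,-0.04],"delta_rot": [0,0,0],"fingers": -1},{"delta_pos": [0,0,-0.06],"delta_rot": [0,0,0],"fingers": -1},{"delta_pos": [0,0,-0.08],"delta_rot": [0,0,0],"fingers": -1},{"delta_pos": [0,0,-0.1],"delta_rot": [0,0,0],"fingers": -1},{"delta_pos": [0,0,-0.1],"delta_rot": [0,0,0],"fingers": -1},{"delta_pos": [0,0,-0.1],"delta_rot": [0,0,0],"fingers": -1},{"delta_pos": [0,0,-0.1],"delta_rot": [0,0,0],"fingers": -1},{"delta_pos": [0,0,-0.1],"delta_rot": [0,0,0],"fingers": -1},{"delta_pos": [0,0,-0.1],"delta_rot": [0,0,0],"fingers": -1}]'

```text
t: 17.35
position: [0.5824, 0.2229, 0.1311]
tcp_rot: [-1.572, 0.001, 2.349]
wrist_force: [-1.3, -1.5, 8.7]
gripper_width: 0.221
```

>>> carry_out --steps '[{"delta_pos": [0,0,-0.02],"delta_rot": [0,0,0],"fingers": -1},{"delta_pos": [0,0,-0.04],"delta_rot": [0,0,0],"fingers": -1},{"delta_pos": [0,0,-0.06],"delta_rot": [0,0,0],"fingers": -1},{"delta_pos": [0,0,-0.08],"delta_rot": [0,0,0],"fingers": -1},{"delta_pos": [0,0,-0.08],"delta_rot": [0,0,0],"fingers": -1},{"delta_pos": [0,0,-0.08],"delta_rot": [0,0,0],"fingers": -1},{"delta_pos": [0,0,-0.08],"delta_rot": [0,0,0],"fingers": -1},{"delta_pos": [0,0,-0.08],"delta_rot": [0,0,0],"fingers": -1},{"delta_pos": [0,0,-0.08],"delta_rot": [0,0,0],"fingers": -1},{"delta_pos": [0,0,-0.08],"delta_rot": [0,0,0],"fingers": -1}]'

```text
t: 18.6
position: [0.5824, 0.2229, 0.1303]
tcp_rot: [-1.572, 0.001, 2.349]
wrist_force: [-1.8, -1.0, 7.8]
gripper_width: 0.222
```

>>> carry_out --steps '[{"delta_pos": [0,0,-0.02],"delta_rot": [0,0,0],"fingers": -1},{"delta_pos": [0,0,-0.04],"delta_rot": [0,0,0],"fingers": -1},{"delta_pos": [0,0,-0.06],"delta_rot": [0,0,0],"fingers": -1},{"delta_pos": [0,0,-0.08],"delta_rot": [0,0,0],"fingers": -1},{"delta_pos": [0,0,-0.08],"delta_rot": [0,0,0],"fingers": -1},{"delta_pos": [0,0,-0.08],"delta_rot": [0,0,0],"fingers": -1},{"delta_pos": [0,0,-0.08],"delta_rot": [0,0,0],"fingers": -1},{"delta_pos": [0,0,-0.08],"delta_rot": [0,0,0],"fingers": -1},{"delta_pos": [0,0,-0.08],"delta_rot": [0,0,0],"fingers": -1},{"delta_pos": [0,0,-0.08],"delta_rot": [0,0,0],"fingers": -1}]'

```text
t: 19.85
position: [0.5824, 0.2229, 0.1295]
tcp_rot: [-1.572, 0.001, 2.349]
wrist_force: [-1.5, -0.4, 8.9]
gripper_width: 0.222
```

>>> carry_out --steps '[{"delta_pos": [0,0,-0.02],"delta_rot": [0,0,0],"fingers": -1},{"delta_pos": [0,0,-0.04],"delta_rot": [0,0,0],"fingers": -1},{"delta_pos": [0,0,-0.06],"delta_rot": [0,0,0],"fingers": -1},{"delta_pos": [0,0,-0.08],"delta_rot": [0,0,0],"fingers": -1},{"delta_pos": [0,0,-0.08],"delta_rot": [0,0,0],"fingers": -1},{"delta_pos": [0,0,-0.08],"delta_rot": [0,0,0],"fingers": -1},{"delta_pos": [0,0,-0.08],"delta_rot": [0,0,0],"fingers": -1},{"delta_pos": [0,0,-0.08],"delta_rot": [0,0,0],"fingers": -1},{"delta_pos": [0,0,-0.08],"delta_rot": [0,0,0],"fingers": -1},{"delta_pos": [0,0,-0.08],"delta_rot": [0,0,0],"fingers": -1}]'

```text
t: 21.1
position: [0.5824, 0.2229, 0.1287]
tcp_rot: [-1.572, 0.001, 2.349]
wrist_force: [-2.0, -1.2, 8.8]
gripper_width: 0.221
```

>>> carry_out --steps '[{"delta_pos": [0,0,-0.02],"delta_rot": [0,0,0],"fingers": -1},{"delta_pos": [0,0,-0.04],"delta_rot": [0,0,0],"fingers": -1},{"delta_pos": [0,0,-0.06],"delta_rot": [0,0,0],"fingers": -1},{"delta_pos": [0,0,-0.08],"delta_rot": [0,0,0],"fingers": -1},{"delta_pos": [0,0,-0.08],"delta_rot": [0,0,0],"fingers": -1},{"delta_pos": [0,0,-0.08],"delta_rot": [0,0,0],"fingers": -1},{"delta_pos": [0,0,-0.08],"delta_rot": [0,0,0],"fingers": -1},{"delta_pos": [0,0,-0.08],"delta_rot": [0,0,0],"fingers": -1},{"delta_pos": [0,0,-0.08],"delta_rot": [0,0,0],"fingers": -1},{"delta_pos": [0,0,-0.08],"delta_rot": [0,0,0],"fingers": -1}]'

```text
t: 22.35
position: [0.5824, 0.2229, 0.1279]
tcp_rot: [-1.572, 0.001, 2.349]
wrist_force: [-1.9, -0.9, 9.0]
gripper_width: 0.219
```

>>> carry_out --steps '[{"delta_pos": [0,0,-0.02],"delta_rot": [0,0,0],"fingers": -1},{"delta_pos": [0,0,-0.04],"delta_rot": [0,0,0],"fingers": -1},{"delta_pos": [0,0,-0.06],"delta_rot": [0,0,0],"fingers": -1},{"delta_pos": [0,0,-0.08],"delta_rot": [0,0,0],"fingers": -1},{"delta_pos": [0,0,-0.08],"delta_rot": [0,0,0],"fingers": -1},{"delta_pos": [0,0,-0.08],"delta_rot": [0,0,0],"fingers": -1},{"delta_pos": [0,0,-0.08],"delta_rot": [0,0,0],"fingers": -1},{"delta_pos": [0,0,-0.08],"delta_rot": [0,0,0],"fingers": -1},{"delta_pos": [0,0,-0.08],"delta_rot": [0,0,0],"fingers": -1},{"delta_pos": [0,0,-0.08],"delta_rot": [0,0,0],"fingers": -1}]'

```text
t: 23.6
position: [0.5824, 0.2229, 0.1271]
tcp_rot: [-1.572, 0.001, 2.349]
wrist_force: [-1.3, -0.5, 8.3]
gripper_width: 0.22
```

>>> carry_out --steps '[{"delta_pos": [0,0,-0.02],"delta_rot": [0,0,0],"fingers": -1},{"delta_pos": [0,0,-0.04],"delta_rot": [0,0,0],"fingers": -1},{"delta_pos": [0,0,-0.06],"delta_rot": [0,0,0],"fingers": -1},{"delta_pos": [0,0,-0.08],"delta_rot": [0,0,0],"fingers": -1},{"delta_pos": [0,0,-0.08],"delta_rot": [0,0,0],"fingers": -1},{"delta_pos": [0,0,-0.08],"delta_rot": [0,0,0],"fingers": -1},{"delta_pos": [0,0,-0.08],"delta_rot": [0,0,0],"fingers": -1},{"delta_pos": [0,0,-0.08],"delta_rot": [0,0,0],"fingers": -1},{"delta_pos": [0,0,-0.08],"delta_rot": [0,0,0],"fingers": -1},{"delta_pos": [0,0,-0.08],"delta_rot": [0,0,0],"fingers": -1}]'

```text
t: 24.85
position: [0.5824, 0.2229, 0.1265]
tcp_rot: [-1.572, 0.001, 2.349]
wrist_force: [-3.4, -0.5, 10.5]
gripper_width: 0.224
```

```bash
python3 snap.py j4 .582 .223 .12; python3 ov.py j4 .582 .2227 .0478 0 0 a
```

```text
24.85 [0.58244271 0.22291469 0.12651571] [-1.57175629e+00  7.58462818e-04  2.34865060e+00] [-3.35137849 -0.47772416 10.53299148] [-0.43977384  0.88785655  0.08561351] 0.2242830494450102
```

View pics/ov_j4_a.png

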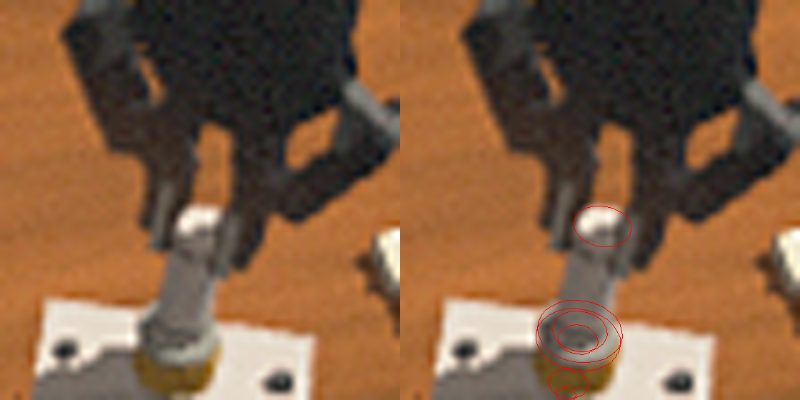

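The force has begun to climb, to about 12 N in all, and the punch hasn't slipped in the grip. That's the second stop starting, so I'll use small steps.

>>> carry_out --steps '[{"delta_pos": [0,0,-0.01],"delta_rot": [0,0,0],"fingers": -1},{"delta_pos": [0,0,-0.02],"delta_rot": [0,0,0],"fingers": -1},{"delta_pos": [0,0,-0.03],"delta_rot": [0,0,0],"fingers": -1},{"delta_pos": [0,0,-0.04],"delta_rot": [0,0,0],"fingers": -1},{"delta_pos": [0,0,-0.04],"delta_rot": [0,0,0],"fingers": -1},{"delta_pos": [0,0,-0.04],"delta_rot": [0,0,0],"fingers": -1},{"delta_pos": [0,0,-0.04],"delta_rot": [0,0,0],"fingers": -1},{"delta_pos": [0,0,-0.04],"delta_rot": [0,0,0],"fingers": -1},{"delta_pos": [0,0,-0.04],"delta_rot": [0,0,0],"fingers": -1},{"delta_pos": [0,0,-0.04],"delta_rot": [0,0,0],"fingers": -1}]'

```text
t: 26.2
position: [0.5826, 0.2229, 0.1264]
tcp_rot: [-1.572, 0.001, 2.349]
wrist_force: [-2.2, -1.6, 11.1]
gripper_width: 0.221
```

>>> carry_out --steps '[{"delta_pos": [0,0,-0.01],"delta_rot": [0,0,0],"fingers": -1},{"delta_pos": [0,0,-0.02],"delta_rot": [0,0,0],"fingers": -1},{"delta_pos": [0,0,-0.03],"delta_rot": [0,0,0],"fingers": -1},{"delta_pos": [0,0,-0.04],"delta_rot": [0,0,0],"fingers": -1},{"delta_pos": [0,0,-0.04],"delta_rot": [0,0,0],"fingers": -1},{"delta_pos": [0,0,-0.04],"delta_rot": [0,0,0],"fingers": -1},{"delta_pos": [0,0,-0.04],"delta_rot": [0,0,0],"fingers": -1},{"delta_pos": [0,0,-0.04],"delta_rot": [0,0,0],"fingers": -1},{"delta_pos": [0,0,-0.04],"delta_rot": [0,0,0],"fingers": -1},{"delta_pos": [0,0,-0.04],"delta_rot": [0,0,0],"fingers": -1}]'

```text
t: 27.45
position: [0.5827, 0.223, 0.1262]
tcp_rot: [-1.572, 0.001, 2.349]
wrist_force: [-3.3, -0.6, 12.6]
gripper_width: 0.223
```

>>> carry_out --steps '[{"delta_pos": [0,0,-0.01],"delta_rot": [0,0,0],"fingers": -1},{"delta_pos": [0,0,-0.02],"delta_rot": [0,0,0],"fingers": -1},{"delta_pos": [0,0,-0.03],"delta_rot": [0,0,0],"fingers": -1},{"delta_pos": [0,0,-0.04],"delta_rot": [0,0,0],"fingers": -1},{"delta_pos": [0,0,-0.05],"delta_rot": [0,0,0],"fingers": -1},{"delta_pos": [0,0,-0.05],"delta_rot": [0,0,0],"fingers": -1},{"delta_pos": [0,0,-0.05],"delta_rot": [0,0,0],"fingers": -1},{"delta_pos": [0,0,-0.05],"delta_rot": [0,0,0],"fingers": -1},{"delta_pos": [0,0,-0.05],"delta_rot": [0,0,0],"fingers": -1},{"delta_pos": [0,0,-0.05],"delta_rot": [0,0,0],"fingers": -1}]'

```text
t: 28.7
position: [0.5829, 0.223, 0.1261]
tcp_rot: [-1.573, 0.001, 2.349]
wrist_force: [-3.2, -0.8, 13.7]
gripper_width: 0.227
```

>>> carry_out --steps '[{"delta_pos": [0,0,-0.01],"delta_rot": [0,0,0],"fingers": -1},{"delta_pos": [0,0,-0.02],"delta_rot": [0,0,0],"fingers": -1},{"delta_pos": [0,0,-0.03],"delta_rot": [0,0,0],"fingers": -1},{"delta_pos": [0,0,-0.04],"delta_rot": [0,0,0],"fingers": -1},{"delta_pos": [0,0,-0.05],"delta_rot": [0,0,0],"fingers": -1},{"delta_pos": [0,0,-0.05],"delta_rot": [0,0,0],"fingers": -1},{"delta_pos": [0,0,-0.05],"delta_rot": [0,0,0],"fingers": -1},{"delta_pos": [0,0,-0.05],"delta_rot": [0,0,0],"fingers": -1},{"delta_pos": [0,0,-0.05],"delta_rot": [0,0,0],"fingers": -1},{"delta_pos": [0,0,-0.05],"delta_rot": [0,0,0],"fingers": -1}]'

```text
t: 29.95
position: [0.5831, 0.223, 0.1259]
tcp_rot: [-1.573, 0.002, 2.349]
wrist_force: [-2.9, -1.8, 15.2]
gripper_width: 0.219
```

That's 16.8 N in all with the tool hardly moving, so the pin is home. Now I'll let the punch spring back up.

>>> carry_out --steps '[{"delta_pos": [0,0,0.1],"delta_rot": [0,0,0],"fingers": -1},{"delta_pos": [0,0,0.3],"delta_rot": [0,0,0],"fingers": -1},{"delta_pos": [0,0,0.6],"delta_rot": [0,0,0],"fingers": -1},{"delta_pos": [0,0,0.9],"delta_rot": [0,0,0],"fingers": -1},{"delta_pos": [0,0,1.2],"delta_rot": [0,0,0],"fingers": -1},{"delta_pos": [0,0,1.5],"delta_rot": [0,0,0],"fingers": -1},{"delta_pos": [0,0,1.7],"delta_rot": [0,0,0],"fingers": -1},{"delta_pos": [0,0,1.8],"delta_rot": [0,0,0],"fingers": -1},{"delta_pos": [0,0,1.8],"delta_rot": [0,0,0],"fingers": -1},{"delta_pos": [0,0,1.8],"delta_rot": [0,0,0],"fingers": -1}]'

```text
t: 31.2
position: [0.5821, 0.223, 0.1414]
tcp_rot: [-1.571, -0.0, 2.348]
wrist_force: [0.7, 0.5, 2.6]
gripper_width: 0.227
```

```bash
python3 snap.py j5 .582 .223 .12; python3 ov.py j5 .582 .2227 .063 0 0 a
```

```text
31.2 [0.58207329 0.22300893 0.14142529] [-1.57084352e+00 -3.42984077e-05  2.34827768e+00] [0.65280239 0.49805766 2.5832611 ] [ 0.33394524 -0.49434064 -0.01104894] 0.2271401516135212
```

View pics/ov_j5_a.png

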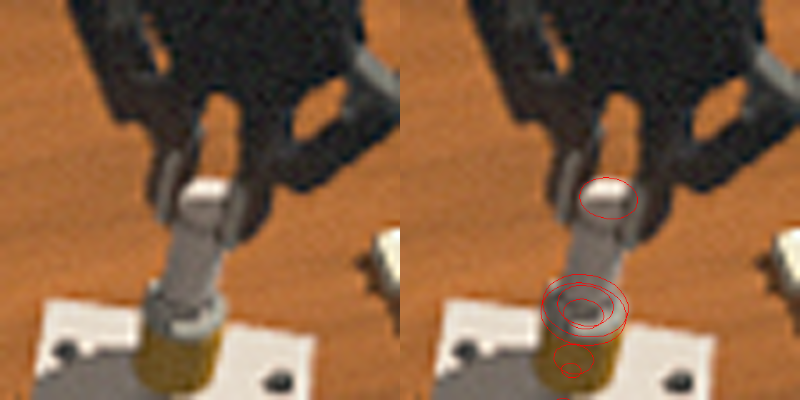

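>>> carry_out --steps '[{"delta_pos": [0,0,0],"delta_rot": [0,0,0],"fingers": -0.5},{"delta_pos": [0,0,0],"delta_rot": [0,0,0],"fingers": -0.4},{"delta_pos": [0,0,0],"delta_rot": [0,0,0],"fingers": -0.2},{"delta_pos": [0,0,0],"delta_rot": [0,0,0],"fingers": 0.1},{"delta_pos": [0,0,0],"delta_rot": [0,0,0],"fingers": 0.4},{"delta_pos": [0,0,0],"delta_rot": [0,0,0],"fingers": 0.6},{"delta_pos": [0,0,0],"delta_rot": [0,0,0],"fingers": 0.6},{"delta_pos": [0,0,0],"delta_rot": [0,0,0],"fingers": 0.6},{"delta_pos": [0,0,0],"delta_rot": [0,0,0],"fingers": 0.6},{"delta_pos": [0,0,0],"delta_rot": [0,0,0],"fingers": 0.6}]'

```text
t: 32.55
position: [0.5821, 0.223, 0.1415]
tcp_rot: [-1.571, 0.0, 2.348]
wrist_force: [0.4, 0.2, 0.3]
gripper_width: 0.803
```

```bash
python3 snap.py j6 .582 .223 .12; python3 ov.py j6 .582 .2227 .064 0 0 a
```

```text
32.55 [0.58207954 0.22296748 0.1415239 ] [-1.57087354e+00  6.93404137e-06  2.34824896e+00] [0.35925491 0.23863761 0.28188273] [-0.00488498  0.06569368  0.046938  ] 0.803488336731291
```

View pics/ov_j6_a.png

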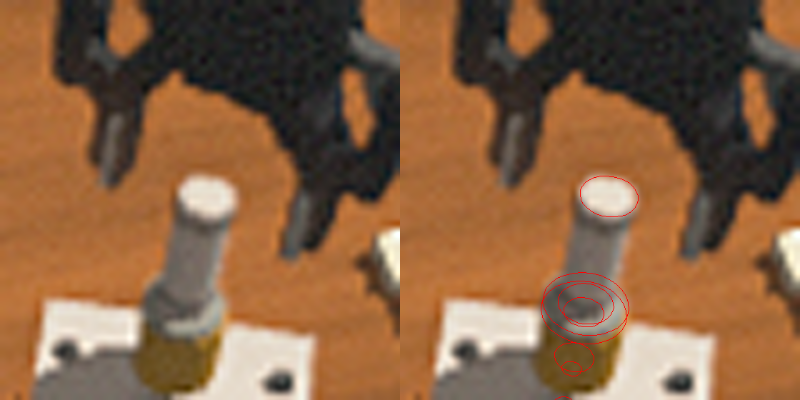

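The punch is released and standing upright, with its collar on the sleeve at rest height. I'll retract straight up, then slightly back.

>>> carry_out --steps '[{"delta_pos": [0,0,1.5],"delta_rot": [0,0,0],"fingers": 0.6},{"delta_pos": [0,0,4],"delta_rot": [0,0,0],"fingers": 0.6},{"delta_pos": [0,0,7],"delta_rot": [0,0,0],"fingers": 0.6},{"delta_pos": [0,0,10],"delta_rot": [0,0,0],"fingers": 0.6},{"delta_pos": [0,0,12],"delta_rot": [0,0,0],"fingers": 0.6},{"delta_pos": [-3,3,12],"delta_rot": [0,0,0],"fingers": 0.6},{"delta_pos": [-6,6,12],"delta_rot": [0,0,0],"fingers": 0.6},{"delta_pos": [-8,8,12],"delta_rot": [0,0,0],"fingers": 0.6},{"delta_pos": [-8,8,12],"delta_rot": [0,0,0],"fingers": 0.6},{"delta_pos": [-8,8,12],"delta_rot": [0,0,0],"fingers": 0.6}]'

```text
t: 33.9
position: [0.5023, 0.3029, 0.2623]
tcp_rot: [-1.572, 0.0, 2.349]
wrist_force: [-0.5, -0.0, -0.2]
gripper_width: 0.794
```

```bash
python3 snap.py j7 .582 .223 .12; python3 ov.py j7 .582 .2227 .064 0 0 a; python3 - <<'E'
from h import *
for n in ("scene","top"):
    z=np.load(f"{n}_j7.npz");W=cloud(n,z["d"])
    m=(z["d"]>0)&(np.hypot(W[...,0]-.582,W[...,1]-.223)<.03)&(abs(W[...,2]-.185)<.008); print(n,m.sum(),W[m].mean(0),W[m].max(0)[2])
E
```

```text
33.9 [0.50231168 0.30292716 0.26234849] [-1.57174016e+00  1.69183319e-04  2.34877286e+00] [-0.49731645 -0.00328518 -0.23735689] [-0.06072653 -0.00975648  0.02398038] 0.7942187396046347
scene 53 [0.58305761 0.2202955  0.18386974] 0.18898660088421226
top 34 [0.58115788 0.22172899 0.18434589] 0.18887242250494274
```

View pics/ov_j7_a.png

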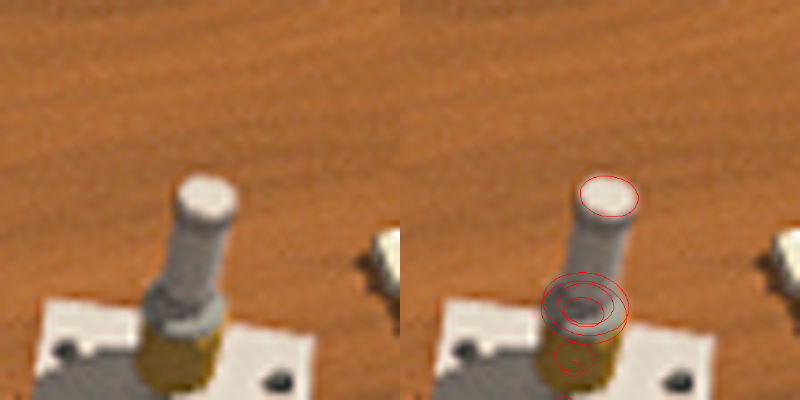

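```bash
python3 -c "
from h import *
p=np.load('scene_j7.npz')['p'];cv2.imwrite('pics/full7.png',p[:,:,::-1])"
```

```text
(no output)
```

View pics/full7.png

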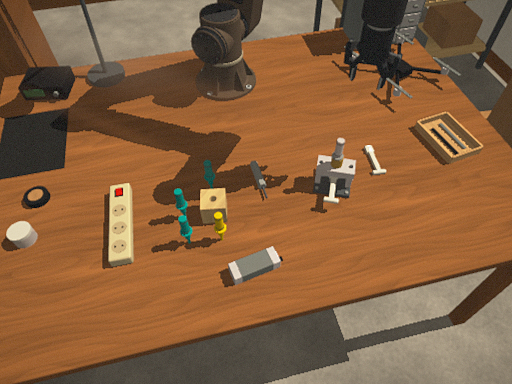

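The punch stands upright in the guide at scene (338,150) with its top at z≈0.184, so its tip is about 64 mm up. The bystanders and look-alikes are where they were, and the arm is clear. I'm handing in.

```bash
python3 -c "
from rig import *
print(ticket.job_done())"
```

```text
the job is handed in; nothing more can be done
None
```

The punch is in the jig's guide with the pin pressed home, and I handed the job in at about 34 s of the 58 s allowed. The hand-in gives no verdict.

- **Pressing:** Forces here are in all, meaning the wrist reading plus about 1.5 N for the punch's weight. The sleeve took about 3.6 N and the pin slid at about 10.5 N for 6 to 7 mm. The second stop then rose to 16.8 N, the highest reading, with the tool almost still. Readings came only at the end of each move, with about 0.5 N of noise.
- **Last checks:** After letting go, both cameras put the punch's top at 0.184 m, so its tip is about 64 mm up. It stands upright within 1 to 3 mm of the bore axis. The wrist force was near zero with the arm clear, and in the picture nothing else on the bench had moved.
- **Not seen directly:** The pin's depth is not visible, so "home" rests on the force rise and the distance travelled.
- **Refused or odd:**
  - One move call was refused because its rows lacked a key, and nothing moved.
  - The gripper read 0.22 on the handle where 0.26 was expected, but the grip did not slip.
  - While pressing, the wrist also showed a sideways force of up to about 3 N.

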